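# Let the deeper tea tin out of the dispenser

### The job

Let the deeper (longer) of the two tea tins out of the two-lane dispenser: with your fingertips press down the outer end of the lever on that tin's side, and keep it down until the tin has rolled to the front stop, then let the lever come back up so that the gate is shut again. The shallower tin stays behind its gate; do not touch the two tins, and leave everything else on the counter where it stands.

Things in the scene. Friction and masses are not known exactly. Their poses are not given: they have to be found in the camera images.
- dispenser: oak two-lane tin dispenser fixed to the counter. Origin: on the counter, midway between the lanes, in the plane of the two gates (x 0). Lanes 48 mm wide, centres at its y +27 (left) and -27 mm (right), fall 10 degrees to its -x, from a back wall at x +109 mm to a front stop at x -92 mm. Each lane has a steel rocking lever on its outer side; the tongue under its inner end is the gate
- tin_deep: the deeper tea tin: aluminium, 50 mm in diameter, 42 mm long, windows in its flat ends, lying on its round side behind a gate, its length across the lane, in either lane. Origin: its centre (turns as it rolls). At dispenser x +28 mm behind the gate, -67 mm at the front stop. Once its gate is up it rolls there by itself in about a second
- tin_shallow: the shallower tea tin: same 50 mm diameter, only 26 mm long, lying behind the gate of the other lane. Origin: its centre
- pad_left (a point): centre of the top face of the flat 40 x 40 mm pad at the outer end of the left lever: where to press. At rest it is 106 mm above the counter, 170 mm to the dispenser's +y side and 80 mm outward of the hinge; at 0.55 rad it is 43 mm lower and 8 mm nearer the dispenser's middle. Nothing is underneath it
- pad_right (a point): centre of the top face of the flat 40 x 40 mm pad at the outer end of the right lever: where to press. At rest it is 106 mm above the counter, 170 mm to the dispenser's -y side and 80 mm outward of the hinge; at 0.55 rad it is 43 mm lower and 8 mm nearer the dispenser's middle. Nothing is underneath it
- lever_left (a joint): angle of the left lever, which works the left lane's gate; hinge along the dispenser's x at y +90, z 98 mm, between posts 108 mm high. 0 = at rest, gate shut; grows as the outer end is pressed down, to the stop at 0.6 rad. The gate clears the tin above about 0.45 rad. A spring brings it back; at the pad it takes about 2 N to start and 5 N near the stop
- lever_right (a joint): angle of the right lever, which works the right lane's gate; hinge along the dispenser's x at y -90, z 98 mm, between posts 108 mm high. 0 = at rest, gate shut; grows as the outer end is pressed down, to the stop at 0.6 rad. The gate clears the tin above about 0.45 rad. A spring brings it back; at the pad it takes about 2 N to start and 5 N near the stop
- window_tin: round aluminium tin standing on its base beside the dispenser, 66 mm across, 40 mm high, clear window in its lid; origin: centre of underside
- glass_holder: small copper-coloured tea glass holder, 60 mm across, 50 mm high, with an ear handle, beside the dispenser; origin: centre of underside
- sugar_bowl: white porcelain sugar bowl with its lid shut, 98 mm across, 98 mm high; origin: centre of underside
- clip: red plastic clip lying flat, 85 x 12 x 21 mm; origin: centre of underside
- mug: white mug, 80 mm across, 90 mm high; origin: centre of underside
- teaspoon: steel teaspoon lying flat, 140 mm long; origin: on its underside
- jar: amber glass jar with aluminium cap, 70 mm across, 100 mm high; origin: centre of underside

How it is judged:
By the outcome, as a careful person would: the job done as asked, in the order asked, and still so for the second after the job is handed in, with the robot touching nothing.
It also fails if it takes over 35 s, if anything falls off the work surface, if the arm or the gripper's body presses on something with over 40 N, if the wrist force passes 120 N, or if a joint passes its speed limit or range.

### The arm

A 7-joint arm with a two-finger parallel gripper is mounted at the origin on the work surface. World frame = base frame: x ahead of the robot, y to its left, z up, the work surface at z = 0. Lengths are in mm, angles in rad, forces in N, time in s.
With the tool pointing down it reaches from about 400 to 850 mm from the base axis. Payload 10.4 kg.
Tool frame: the origin (TCP) lies midway between the tips of the shut fingers; the grasp point (between the pads) lies 19 mm behind it; z points along the fingers, y is the line along which they close (so a half turn about z gives the same grasp; the last joint's range is limited). The gripper opens to 87 mm and grips with 3 to 60 N. Pads are 19 mm wide; open, the fingers measure 117 mm over their backs; the gripper's body (75 mm by 190 mm) begins 51 mm behind the grasp point.
Start: joints at [-1.293, 0.332, -0.065, 1.46, 0.022, 1.35, -0.088], TCP at [185.164, 596.964, 222.576] pointing down, gripper open.
Joint ranges: [-2.6, 2.6], [-0.5, 2.12], [-1.47, 1.34], [0.16, 2.42], [-1.27, 4.41], [0.06, 2.06], [-2.6, 2.6]. Speed limits (rad/s): [2.22, 2.22, 2.79, 2.79, 3.14, 3.14, 3.14].

### API

Orientations are given as a unit quaternion [w, x, y, z].
In Python, from bench import env gives the robot as it stands. The module is installed in compiled form; this text tells all that it offers.
- The arm moves only by the tool apply_moves, never from a script. Its argument "deltas" is a list that holds one entry, the list of rows, each a list of 6 numbers: the shift along the tool's x, y, z in mm, then the turn, a rotation vector about the tool's x, y, z in degrees. In form: [[[x, y, z, ax, ay, az], ...]]. A call has 1 to 8 rows; each row shifts and turns the commanded pose from where the row before left it, along the tool's axes as they then stand; what a row does not reach is not made up. A row lasts 1/12 s, in which the tool goes at most 41.7 mm and 7.16 degrees, less where a joint would pass 70% of its speed; a pose out of reach is approached as far as the arm can. A call is refused whole if a number of a shift passes 41.7 or a number of a turn 7.16, either way. A call with a gripper value outside its range is refused whole. "gripper" is the opening, from 0 (shut) to 1 (fully open), set as the call begins (left out, the last holds). The fingers move at their own pace and stop on an object; the grip force is fixed at half the most. Time passes only in rows, so rows that do not move let the fingers close. It gives the time, the measured TCP pose, the force, the opening and the grip force at its end, in the units of the state.
- env.state(): the state, without advancing time (a new reading comes with each control period).
- env.camera(name): name is "side" or "top" or "wrist"; returns the picture (420x560x3 uint8, red, green, blue); there is no depth.
- env.camera_model(name): a dict with "intrinsics" (3x3 intrinsics, pixels), "R" (3x3) and "t" (3): a world point X has camera coordinates R X + t; the wrist camera has in their place "mount" (4x4, takes a point from camera to tool coordinates, whose origin is the TCP and whose axes are the flange's). Camera axes: x right, y down, z forward; pixel columns grow to the right and rows downward; lengths in mm; the calibration is good to about 2 mm. A picture is of the moment at which its call begins: read the wrist's pose just before it. camera_model takes no time and is no camera call.
- env.finish_job(): hands the job in; it is judged then, once.
The state is a dict: "t": time; "joint_positions": joint angles; "qvel": joint speeds; "joint_torque": joint torques, N m; "ee_pos": TCP position; "orientation": TCP orientation; "contact_force": force on the tool from outside, world axes, zero at the start; "moment": the same for the moment, N m; "gripper_width": finger opening in mm; "grasp_force": force on a finger pad.
Only numpy, scipy, OpenCV 4.12 (cv2) and the standard library are available. Lean on these libraries where they do the work, as an engineer would, in place of code of your own. Each camera call takes 0.05 s, during which the arm holds its last target. There are 200 camera calls.

## Working session

There is one attempt and no reset: what is moved stays moved. The work goes in short steps, Python scripts to look and compute and a tool call to move; the robot and the scene stay as the last step left them, time stands still between calls to the robot, and variables do not carry over. Pictures are saved under pics/ and viewed, at most 10 in all, crops included, and the job is handed in when it is done.

Besides the shell and the picture viewer there is one more tool, called after "Request:" in YAML: its name, and indented under it one key for each argument. apply_moves: Moves the arm, as the interface text tells. Its arguments: {"type":"object","properties":{"deltas":{"type":"array","items":{"type":"array","items":{"type":"array","items":{"type":"number"}}}},"gripper":{"type":"number"}},"required":["deltas"]}

```bash
mkdir -p pics; python3 - <<'E'
from bench import env
import cv2,numpy as np
for n in("top","side"):
    cv2.imwrite(f"pics/{n}0.png",env.camera(n)[:,:,::-1]); m=env.camera_model(n); print(n,np.round(m["intrinsics"],1).tolist(),np.round(m["R"],3).tolist(),np.round(m["t"]).tolist())
s=env.state();print(s["t"],s["ee_pos"],s["orientation"])
E
```

```text
top [[464.9, 0.0, 277.5], [0.0, 464.9, 216.2], [0.0, 0.0, 1.0]] [[0.004, -1.0, 0.025], [-0.995, -0.007, -0.099], [0.099, -0.024, -0.995]] [-3.0, 510.0, 1190.0]
side [[426.0, 0.0, 275.6], [0.0, 426.0, 208.8], [0.0, 0.0, 1.0]] [[-0.994, -0.106, -0.021], [-0.044, 0.574, -0.818], [0.098, -0.812, -0.575]] [517.0, 103.0, 1094.0]
0.1 [185.091642   596.61273536 221.85781783] [-4.67417325e-05  1.49810725e-01  9.88714499e-01 -6.20337767e-04]
```

View pics/top0.png

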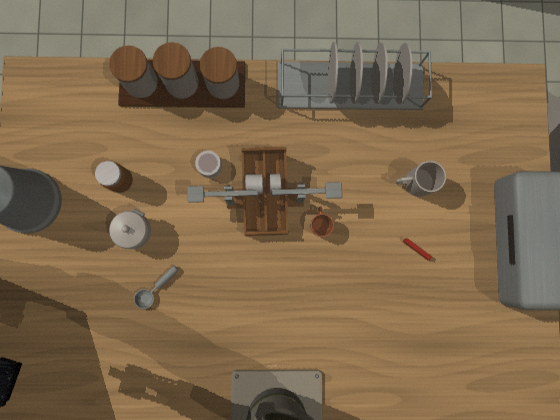

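View pics/side0.png

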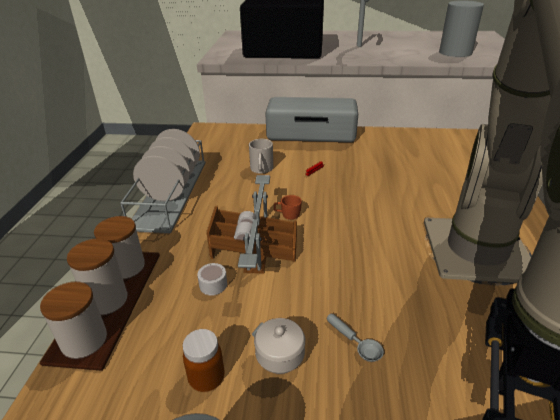

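The top view shows the lever pads near (195,194) and (334,190). The tins are at about (254,184) and (275,184), and the left one looks longer. Next I'll measure this and zoom in.

```bash
cat >h.py <<'E'
import numpy as np
from bench import env
def ray(n,u,v,z):
    m=env.camera_model(n);K,R,t=[np.array(m[k],float) for k in("intrinsics","R","t")]
    c=-R.T@t; d=R.T@np.linalg.inv(K)@[u,v,1.]
    return c+d*(z-c[2])/d[2]
def proj(n,X):
    m=env.camera_model(n);K,R,t=[np.array(m[k],float) for k in("intrinsics","R","t")]
    p=K@(R@np.array(X,float)+t);return p[:2]/p[2]
E
python3 - <<'E'
from h import *
import cv2
im=cv2.imread("pics/top0.png")
hsv=cv2.cvtColor(im,cv2.COLOR_BGR2HSV)
m=((hsv[...,1]<60)&(hsv[...,2]>80)).astype(np.uint8)
P={}
for n,(x0,x1,y0,y1) in dict(L=(180,204,182,206),R=(326,350,178,202)).items():
    s=np.zeros_like(m);s[y0:y1,x0:x1]=m[y0:y1,x0:x1]
    s=cv2.morphologyEx(s,cv2.MORPH_OPEN,np.ones((9,9),np.uint8))
    c=max(cv2.findContours(s,0,2)[0],key=cv2.contourArea);r=cv2.minAreaRect(c)
    P[n]=ray("top",*r[0],106);print(n,r,P[n].round(1),proj("side",P[n]).round(1))
d=P["L"]-P["R"];o=(P["L"]+P["R"])/2
yaw=np.arctan2(-d[0],d[1]);print("len",np.linalg.norm(d),"yaw",np.degrees(yaw),"o",o)
ex=np.array([np.cos(yaw),np.sin(yaw)]);ey=np.array([-ex[1],ex[0]])
for y in(27,-27):
  for z in (60,):print("tin",y,proj("top",[*(o[:2]+28*ex+y*ey),z]))
# tin lengths: columns bright around rows
s=m.copy();s[:170]=0;s[200:]=0;s[:,:242]=0;s[:,290:]=0
print(s[174:192,244:286])
a=cv2.resize(im[140:245,180:350],None,fx=4.4,fy=4.4,interpolation=2)
cv2.imwrite("pics/c1.png",a)
E
```

```text
L ((195.0, 193.5), (15.0, 14.0), 90.0) [556.2 203.7 106. ] [248.  258.9]
R ((333.5, 190.0), (14.0, 15.0), 90.0) [ 567.7 -135.8  106. ] [263.  177.9]
len 339.6604821807149 yaw 1.9404469044335646 o [561.96510276  33.9255555  106.        ]
tin 27 [253.72927217 183.89528247]
tin -27 [274.84948159 183.37181028]
[[0 0 1 1 1 1 1 1 1 1 1 1 0 0 0 0 0 1 0 0 0 0 0 0 0 0 1 1 1 1 1 1 1 1 1 1
  0 0 0 0 0 0]
 [0 0 1 1 1 1 1 1 1 1 1 1 1 1 1 1 1 1 0 0 0 0 0 0 0 0 1 1 1 1 1 1 1 1 1 1
  0 0 0 0 0 0]
 [0 1 1 1 1 1 1 1 1 1 1 1 1 1 1 1 1 1 0 0 0 0 0 0 0 0 1 1 1 1 1 1 1 1 1 1
  0 0 0 0 0 0]
 [0 1 1 1 1 1 1 1 1 1 1 1 1 1 1 1 1 1 0 0 0 0 0 0 0 0 1 1 1 1 1 1 1 1 1 1
  1 0 0 0 0 0]
 [0 1 1 1 1 1 1 1 1 1 1 1 1 1 1 1 1 1 1 0 0 0 0 0 0 0 1 1 1 1 1 1 1 1 1 1
  1 0 0 0 0 0]
 [0 1 1 1 1 1 1 1 1 1 1 1 1 1 1 1 1 1 1 0 0 0 0 0 0 0 1 1 1 1 1 1 1 1 1 1
  1 0 0 0 0 0]
 [0 1 1 1 1 1 1 1 1 1 1 1 1 1 1 1 1 1 1 0 0 0 0 0 0 0 1 1 1 1 1 1 1 1 1 1
  1 0 0 0 0 0]
 [0 1 1 1 1 1 1 1 1 1 1 1 1 1 1 1 1 1 1 0 0 0 0 0 0 0 1 1 1 1 1 1 1 1 1 1
  1 0 0 0 0 0]
 [0 1 1 1 1 1 1 1 1 1 1 1 1 1 1 1 1 1 1 0 0 0 0 0 0 0 1 1 1 1 1 1 1 1 1 1
  1 0 0 0 0 0]
 [0 1 1 1 1 1 1 1 1 1 1 1 1 1 1 1 1 1 1 0 0 0 0 0 0 0 1 1 1 1 1 1 1 1 1 1
  1 0 0 0 0 0]
 [0 1 1 1 1 1 1 1 1 1 1 1 1 1 1 1 1 1 1 0 0 0 0 0 0 0 1 1 1 1 1 1 1 1 1 1
  1 0 0 0 0 0]
 [0 1 1 1 1 1 1 1 1 1 1 1 1 1 1 1 1 1 1 0 0 0 0 0 0 0 1 1 1 1 1 1 1 1 1 1
  1 0 0 0 0 0]
 [0 1 1 1 1 1 1 1 1 1 1 1 1 1 1 1 1 1 1 0 0 0 0 0 0 0 1 1 1 1 1 1 1 1 1 1
  1 0 0 0 0 0]
 [0 0 1 1 1 1 1 1 1 1 1 1 1 1 1 1 1 1 1 0 0 0 0 0 0 0 1 1 1 1 1 1 1 1 1 1
  1 0 0 0 0 0]
 [0 0 1 1 1 1 1 1 1 1 1 1 1 1 1 1 1 1 1 0 0 0 0 0 0 0 1 1 1 1 1 1 1 1 1 1
  1 0 0 0 0 0]
 [0 0 1 1 1 1 1 1 1 1 1 1 1 1 1 1 1 1 1 0 0 0 0 0 0 0 1 1 1 1 1 1 1 1 1 1
  1 1 1 1 1 1]
 [1 1 1 1 1 1 1 1 1 1 1 1 1 1 1 1 1 1 1 0 0 0 0 0 0 0 1 1 1 1 1 1 1 1 1 1
  1 1 1 1 1 1]
 [1 1 1 1 1 1 1 1 1 1 1 1 1 1 1 1 1 1 1 0 0 0 0 0 0 0 0 0 1 1 1 1 1 1 1 1
  1 1 1 1 1 1]]
```

View pics/c1.png

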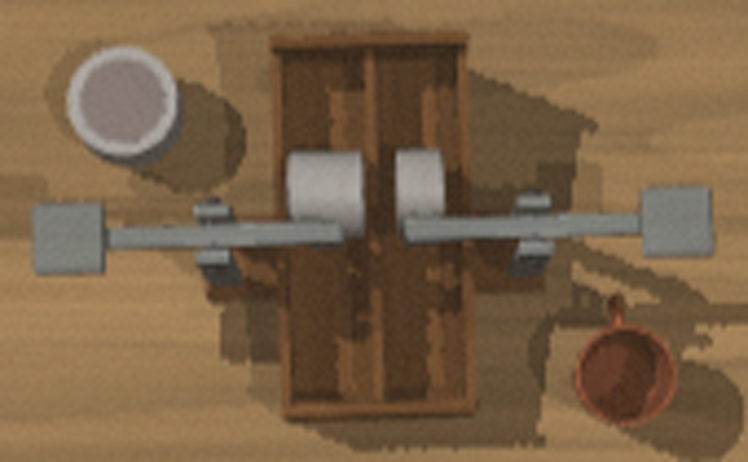

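The left tin is about 17 px long and the right about 11 px, so the deep tin is in the left lane. The left pad is at about (556, 204, 106) mm. I'll shut the fingers and travel there at the current height.

Request:
apply_moves:
  deltas:
    - [[-33.6, -19, 0, 0, 0, 0], [-33.6, -19, 0, 0, 0, 0], [-33.6, -19, 0, 0, 0, 0], [-33.6, -19, 0, 0, 0, 0], [-33.6, -19, 0, 0, 0, 0], [-33.6, -19, 0, 0, 0, 0], [-33.6, -19, 0, 0, 0, 0]]
  gripper: 0

```text
t: 0.68
ee_pos: [371.3, 398.5, 222.4]
orientation: [-0.0, 0.15, 0.989, -0.0]
contact_force: [1.6, 0.7, 0.2]
gripper_width: 48.2
grasp_force: 0.0
```

Request:
apply_moves:
  deltas:
    - [[-33.6, -19, 0, 0, 0, 0], [-33.6, -19, 0, 0, 0, 0], [-33.6, -19, 0, 0, 0, 0], [-33.6, -19, 0, 0, 0, 0], [-33.6, -19, 0, 0, 0, 0], [-33.6, -19, 0, 0, 0, 0], [-33.6, -19, 0, 0, 0, 0]]

```text
t: 1.27
ee_pos: [556.5, 201.9, 222.4]
orientation: [-0.0, 0.15, 0.989, -0.0]
contact_force: [-0.3, 1.0, -0.6]
gripper_width: 3.5
grasp_force: 0.0
```

Request:
apply_moves:
  deltas:
    - [[0, 0, 0, 0, 0, 7.1], [0, 0, 0, 0, 0, 7.1], [0, 0, 0, 0, 0, 7.1], [0, 0, 0, 0, 0, 7.1], [0, 0, 0, 0, 0, 7.1]]

```text
t: 1.68
ee_pos: [555.4, 203.4, 222.1]
orientation: [-0.0, 0.447, 0.895, -0.0]
contact_force: [-0.2, 0.2, 0.2]
gripper_width: 0.7
grasp_force: 0.0
```

Request:
apply_moves:
  deltas:
    - [[0, 0, 0, 0, 0, 7.1], [0, 0, 0, 0, 0, 7.1], [0, 0, 0, 0, 0, 7.1], [0, 0, 0, 0, 0, 7.1], [0, 0, 0, 0, 0, 7.1], [0, 0, 0, 0, 0, 0]]

```text
t: 2.18
ee_pos: [555.4, 203.5, 222.1]
orientation: [-0.0, 0.698, 0.716, -0.0]
contact_force: [1.5, -0.1, 1.0]
gripper_width: 0.4
grasp_force: 0.0
```

```bash
cat >>h.py <<'E'
from scipy.spatial.transform import Rotation as Ro
def rep(target):
    s=env.state();q=s["orientation"];R=Ro.from_quat([*q[1:],q[0]]).as_matrix()
    print("t",s["t"],"p",np.round(s["ee_pos"],1),"F",np.round(s["contact_force"],1),"w",s["gripper_width"],"tool y",R[:,1].round(3),"z",R[:,2].round(3),"tool delta",(R.T@(np.array(target)-s["ee_pos"])).round(1))
E
python3 -c "
from h import *
rep([556.2,203.7,125])"
```

```text
t 2.1833 p [555.4 203.5 222.1] F [ 1.5 -0.1  1. ] w 0.4153564424140687 tool y [ 1.     0.025 -0.001] z [-0.001 -0.    -1.   ] tool delta [ 0.2  0.9 97.1]
```

Request:
apply_moves:
  deltas:
    - [[0, 0.9, 20, 0, 0, 0], [0, 0, 20, 0, 0, 0], [0, 0, 20, 0, 0, 0], [0, 0, 20, 0, 0, 0], [0, 0, 20, 0, 0, 0], [0, 0, 8, 0, 0, 0], [0, 0, 4, 0, 0, 0], [0, 0, 4, 0, 0, 0]]

```text
t: 2.85
ee_pos: [556.8, 203.6, 106.8]
orientation: [0.0, 0.695, 0.719, 0.0]
contact_force: [0.1, 1.1, 0.4]
gripper_width: 0.5
grasp_force: 0.0
```

Request:
apply_moves:
  deltas:
    - [[0, 0, 4, 0, 0, 0], [-1, 0, 4, 0, 0, 0], [-1, 0, 4, 0, 0, 0], [-1, 0, 4, 0, 0, 0], [-1, 0, 4, 0, 0, 0], [-1, 0, 4, 0, 0, 0], [0, 0, 0, 0, 0, 0]]

```text
t: 3.43
ee_pos: [556.7, 198.5, 82.0]
orientation: [0.0, 0.696, 0.718, 0.0]
contact_force: [1.0, 2.9, 3.4]
gripper_width: 0.2
grasp_force: 1.6
```

```bash
python3 -c "
from h import *
import cv2
rep([549,203.7,68])
a=env.camera('top')[140:245,180:350,::-1];b=env.camera('side')[150:300,190:320,::-1]
cv2.imwrite('pics/p1.png',np.hstack([cv2.resize(a,(420,260),interpolation=2),cv2.resize(b,(360,416),interpolation=2)[:260]]) if 0 else np.hstack([cv2.resize(a,(420,420)),cv2.resize(b,(364,420))]))"
```

```text
t 3.4333 p [556.7 198.5  82. ] F [1.  2.9 3.4] w 0.18786220879135346 tool y [1.    0.031 0.   ] z [ 0.  0. -1.] tool delta [ 5.4 -7.5 14. ]
```

View pics/p1.png

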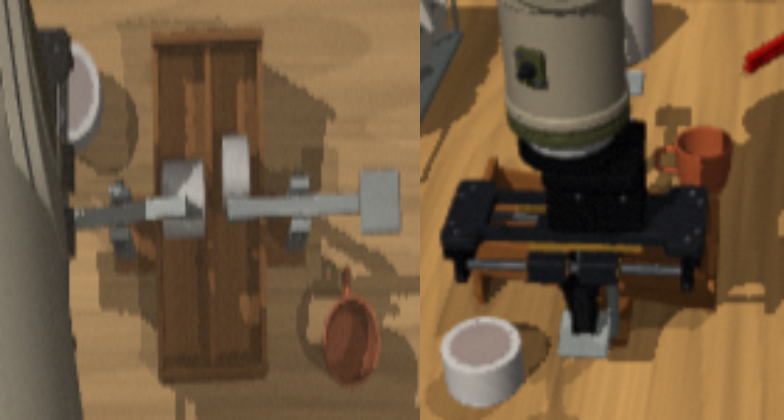

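The left lever is partly down, the fingertips are centred on the pad, and the left tin is still at the gate. I'll press on to about z 67 and hold.

Request:
apply_moves:
  deltas:
    - [[-1, 0, 4, 0, 0, 0], [-1, 0, 4, 0, 0, 0], [0, 0, 4, 0, 0, 0], [0, 0, 3, 0, 0, 0], [0, 0, 0, 0, 0, 0], [0, 0, 0, 0, 0, 0], [0, 0, 0, 0, 0, 0], [0, 0, 0, 0, 0, 0]]

```text
t: 4.2
ee_pos: [557.0, 195.8, 67.6]
orientation: [0.0, 0.696, 0.718, -0.0]
contact_force: [-0.7, 0.3, 5.2]
gripper_width: 0.4
grasp_force: 2.3
```

Request:
apply_moves:
  deltas:
    - [[0, 0, 0, 0, 0, 0], [0, 0, 0, 0, 0, 0], [0, 0, 0, 0, 0, 0], [0, 0, 0, 0, 0, 0], [0, 0, 0, 0, 0, 0], [0, 0, 0, 0, 0, 0], [0, 0, 0, 0, 0, 0], [0, 0, 0, 0, 0, 0]]

```text
t: 4.87
ee_pos: [557.0, 195.8, 67.6]
orientation: [0.0, 0.696, 0.718, -0.0]
contact_force: [-0.3, 0.4, 5.9]
gripper_width: 0.7
grasp_force: 2.3
```

```bash
python3 -c "
from h import *
import cv2
rep([549,203.7,68])
a=env.camera('top')[140:245,180:350,::-1];b=env.camera('side')[150:300,190:320,::-1]
cv2.imwrite('pics/p2.png',np.hstack([cv2.resize(a,(420,420)),cv2.resize(b,(364,420))]))"
```

```text
t 4.8667 p [557.  195.8  67.6] F [-0.3  0.4  5.9] w 0.7026332196584826 tool y [1.   0.03 0.  ] z [ 0.    -0.001 -1.   ] tool delta [ 8.1 -7.7 -0.4]
```

View pics/p2.png

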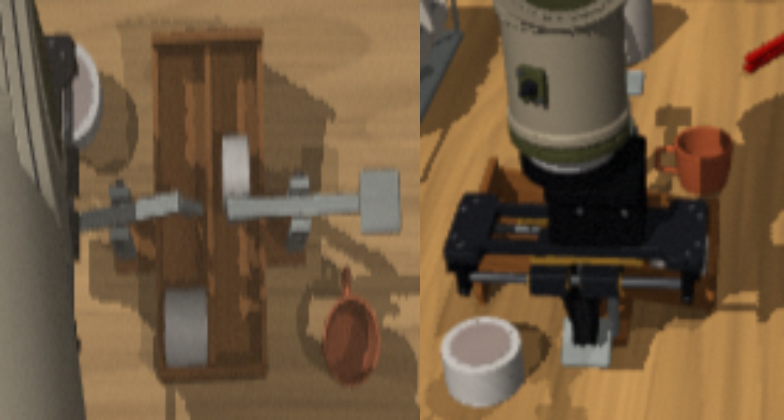

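The deep tin has rolled to the front stop, at crop position (185,327). The shallow tin is still behind its gate. I'll hold a little longer, then let the lever up gently and retreat.

Request:
apply_moves:
  deltas:
    - [[0, 0, 0, 0, 0, 0], [0, 0, 0, 0, 0, 0], [0, 0, 0, 0, 0, 0], [0, 0, 0, 0, 0, 0], [0, 0, 0, 0, 0, 0], [0, 0, 0, 0, 0, 0], [0, 0, 0, 0, 0, 0], [0, 0, 0, 0, 0, 0]]

```text
t: 5.63
ee_pos: [557.0, 195.8, 67.6]
orientation: [0.0, 0.696, 0.718, -0.0]
contact_force: [-0.6, 0.3, 5.0]
gripper_width: 0.5
grasp_force: 2.3
```

Request:
apply_moves:
  deltas:
    - [[0, 0, -5, 0, 0, 0], [1, 0, -5, 0, 0, 0], [1, 0, -5, 0, 0, 0], [1, 0, -5, 0, 0, 0], [1, 0, -5, 0, 0, 0], [1, 0, -5, 0, 0, 0], [1, 0, -5, 0, 0, 0], [1, 0, -5, 0, 0, 0]]

```text
t: 6.3
ee_pos: [556.6, 202.5, 107.8]
orientation: [0.0, 0.697, 0.718, -0.001]
contact_force: [0.6, -0.6, 0.3]
gripper_width: 0.7
grasp_force: 0.0
```

Request:
apply_moves:
  deltas:
    - [[0, 0, -10, 0, 0, 0], [0, 0, -20, 0, 0, 0], [0, 0, -20, 0, 0, 0], [0, 0, -20, 0, 0, 0], [0, 0, -20, 0, 0, 0], [0, 0, -20, 0, 0, 0], [0, 0, -5, 0, 0, 0], [0, 0, 0, 0, 0, 0]]

```text
t: 6.97
ee_pos: [557.3, 203.6, 224.3]
orientation: [0.0, 0.696, 0.718, 0.001]
contact_force: [-0.3, 0.6, -0.9]
gripper_width: 0.3
grasp_force: 0.0
```

Request:
apply_moves:
  deltas:
    - [[30, 0, 0, 0, 0, 0], [30, 0, 0, 0, 0, 0], [30, 0, 0, 0, 0, 0], [30, 0, 0, 0, 0, 0], [30, 0, 0, 0, 0, 0], [0, 0, 0, 0, 0, 0], [0, 0, 0, 0, 0, 0]]

```text
t: 7.55
ee_pos: [550.5, 355.2, 220.3]
orientation: [-0.0, 0.695, 0.719, -0.001]
contact_force: [0.4, -1.3, -0.5]
gripper_width: 0.5
grasp_force: 0.0
```

```bash
python3 -c "
from h import *
import cv2
rep([549,203.7,68])
a=env.camera('top')[140:245,180:350,::-1];b=env.camera('side')[150:300,190:320,::-1]
cv2.imwrite('pics/p3.png',np.hstack([cv2.resize(a,(420,420)),cv2.resize(b,(364,420))]))"
```

```text
t 7.55 p [550.5 355.2 220.3] F [ 0.4 -1.3 -0.5] w 0.5264636486107879 tool y [ 0.999  0.034 -0.002] z [-0.002 -0.002 -1.   ] tool delta [-151.1   -6.3  152.6]
```

View pics/p3.png

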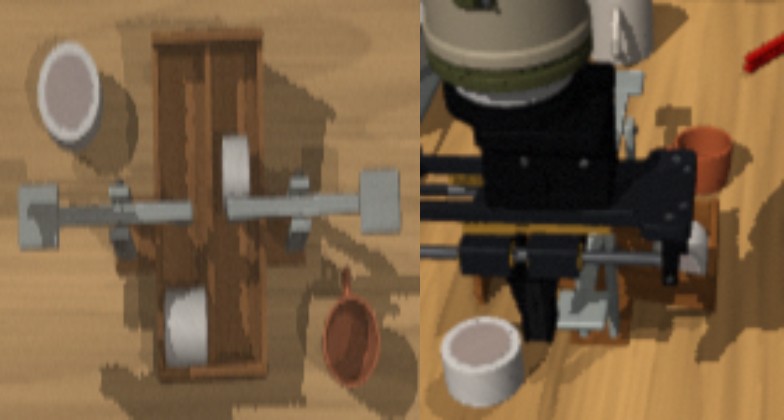

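The left lever is level again, with its pad at crop position (38,217) as at the start. The deep tin is at the front stop, the shallow tin is still behind its gate, and the other items nearby haven't moved. Handing in.

```bash
python3 -c "
from bench import env
print(env.finish_job())"
```

```text
the job is handed in; nothing more can be done
None
```

I let the deeper tin out of the left lane: it rolled to the front stop, the lever is back up with its gate shut, the shallower tin stayed behind its own gate, and the job is handed in (about 7.6 s used).

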